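# Open the fly box and start its side of the drying dock

## Task

The wet fly box stands in one of the two bays of the drying dock. Swing its flap up until it stands upright, then start the fan of that bay: twist the knob in front of the fly box clockwise fully to its stop and let go, so that it springs back. Leave the other bay's knob alone and do not push the reel or the other things on the counter about.

Things in the scene. Friction and masses are not known exactly. Their poses are not given: they have to be found in the camera images.
- dock: Grey drying dock fixed to the counter: slab 300 (x) by 470 mm (y), top at 30 mm, a blower housing 85 mm high along its far edge (x = 115 to 170 mm). Origin on the counter, midway between the bays; x away from the robot, y to the left bay. Bay centres at (35, +125) and (35, -125) mm, a knob in front of each at x = -90 mm, same y. Its place and yaw vary.
- flybox: Green plastic fly box standing fast in the left or the right bay (it varies), 90 mm (x) by 140 mm (y) by 45 mm high without the flap. Origin: centre of its underside, on the slab; its front faces the robot.
- flap (a joint): Angle of the fly box's flap, rad: 0 shut, 1.57 upright, 1.9 fully open; starts shut or a little ajar. A stiff hinge along the far upper edge lets it stay where left. The flap is 7 mm thick; at the middle of its front edge a thumb tongue, 14 mm wide (y), 10 mm thick, sticks out 30 mm in front of the box.
- flap_tongue (a point): Point in the middle of the tongue, 18 mm in front of the flap's edge and 12 mm from the tongue's end, 108 mm from the hinge line; moves with the flap. Its y axis lies along the hinge, its x axis points from the tongue to the hinge.
- flap_hinge (a point): Middle of the flap's hinge line, at the fly box's far upper edge; its y axis is the hinge.
- knob_left (a joint): Angle of the left bay's knob, rad: 0 at rest, 1.2 at its stop, growing clockwise seen from above. A spring (0.02 N m at rest, 0.12 N m at the stop) turns it back to 0 when let go.
- knob_left_grip (a point): On the left knob's axis, 58 mm above the counter: height for the TCP to grip. The knob is a black bar 44 mm long (along this point's x), 12 mm wide (y), its top 66 mm above the counter, on a flat disc of 40 mm diameter whose top is 36 mm above the counter.
- knob_right (a joint): Angle of the right bay's knob, as for the left one.
- knob_right_grip (a point): The same point on the right knob, of the same shape.
- reel: Loose aluminium fly reel lying flat in the other bay, 90 mm across, 34 mm high, its crank peg 48 mm high. Origin: centre of its underside.
- forceps: Loose steel forceps clamp, 130 mm long (x), 50 mm wide over the finger loops, 7 mm high, lying on the dock's slab between the bays. Origin under its middle.
- magnifier: Loose glass magnifier lying on the counter to the left, lens 82 mm across the frame, handle 80 mm towards its -x, 12 mm high. Origin under the lens centre.
- line_spool: Loose flat line spool on the counter to the right, 60 mm across, 18 mm high. Origin: centre of its underside.
- floatant: Loose small clear bottle standing on the counter to the right, 28 mm across, 70 mm high. Origin: centre of its underside.
- mug: Loose white mug standing on the counter to the left, 80 mm across, 90 mm high, handle at its +y. Origin: centre of its underside.
- screwdriver: Loose screwdriver, 160 mm long (x), lying on the counter to the right of the dock. Origin under its middle.

How it is judged:
By the outcome, as a careful person would: the job done as asked, in the order asked, and still so for the second after the job is handed in, with the robot touching nothing.
It also fails if it takes over 58 s, if anything falls off the work surface, if the arm or the gripper's body presses on something with over 40 N, if the wrist force passes 120 N, or if a joint passes its speed limit or range.

## Robot

A 7-joint arm with a two-finger parallel gripper is mounted at the origin on the work surface. World frame = base frame: x ahead of the robot, y to its left, z up, the work surface at z = 0. Lengths are in m, angles in degrees, forces in N, time in s.
With the tool pointing down it reaches from about 0.4 to 0.9 m from the base axis. Payload 5.5 kg.
Tool frame: the origin (TCP) lies between the finger pads, 19 mm behind the fingertips; this is the grasp point; z points along the fingers, y is the line along which they close (so a half turn about z gives the same grasp; the last joint's range is limited). The gripper opens to 92 mm and grips with 3 to 60 N. Pads are 19 mm wide; open, the fingers measure 130 mm over their backs; the gripper's body (75 mm by 190 mm) begins 47 mm behind the grasp point.
Start: joints at [82.517, 28.699, -24.465, 88.831, 12.651, 65.22, -12.049], TCP at [0.249, -0.6, 0.246] pointing down, gripper open.
Joint ranges: [-164.97, 164.97], [-17.58, 116.51], [-87.97, 89.64], [11.32, 138.91], [-80.73, 260.73], [10.89, 115.49], [-147.41, 147.41]. Speed limits (degrees/s): [147.25, 147.25, 180, 180, 180, 180, 180].

## Interface

Orientations are given as [roll, pitch, yaw] about the fixed x, y, z axes, in that order (R = Rz(yaw) Ry(pitch) Rx(roll)).
In Python, from workcell import r gives the robot as it stands.
- The arm moves only by the tool servo_tool, never from a script. Its arguments are lists of equal length, an entry for each row: "hand": the opening, from -1 (shut) to 1 (fully open); "delta_pos": the shift along the world's x, y, z in cm, a list of three; "yaw": the turn about the world's z in rad. A call has 1 to 12 rows; each row shifts and turns the commanded pose from where the row before left it; what a row does not reach is not made up. A row lasts 1/12 s, in which the tool goes at most 41.7 mm and 7.16 degrees, less where a joint would pass 70% of its speed; a pose out of reach is approached as far as the arm can. A call with a gripper value outside its range is refused whole. The fingers move at their own pace and stop on an object; the grip force is fixed at half the most. Time passes only in rows, so rows that do not move let the fingers close. It gives the time, the measured TCP pose, the force, the opening and the grip force at its end, in the units of the state.
- r.observe(): the state, without advancing time (a new reading comes with each control period).
- r.grab_frame(name): name is "side" or "top"; returns a dict with "img" (384x512x3 uint8, red, green, blue), "depth" (384x512 float32, m along the optical axis (not along the pixel's ray), 0 where there is no reading), "fovy" (degrees; the focal length in pixels is half the picture's height over the tangent of half this angle, whatever the lens; pixels are square), "cx", "cy" (the principal point, pixels), "D" ([k1, k2, p1, p2, k3] as OpenCV has them; the pictures are not rectified), "R" (3x3) and "t" (3): a world point X has camera coordinates R X + t. Camera axes: x right, y down, z forward; pixel columns grow to the right and rows downward; lengths in m; the calibration is good to about 2 mm. A picture is of the moment at which its call begins.
- r.sign_off(): hands the job in; it is judged then, once.
Trained networks look in the newest picture that a camera, given by its name, has taken for a name from the list of things; names that differ only in an ending like _2 or _b are one class to them, and where a whole thing is asked for, a point or a joint stands for the part that bears it (a point fixed in the world has none). Each returns a list of dicts, best first, with "conf" (0 to 1); they miss things now and then, are a little off and sometimes report something else, mostly with a low value. They report only what shows in the picture. A call takes as long as a camera call.
- r.trace(camera, label): "region" (384x512 bool, what is visible of it) and "rect" ([left, top, right, bottom] in pixels, round what is visible of it).
The state is a dict: "t": time; "qpos": joint angles; "dq": joint speeds; "effort": joint torques, N m; "ee_pos": TCP position; "eef_rot": TCP orientation; "ft_force": force on the tool from outside, world axes, zero at the start; "wrist_torque": the same for the moment, N m; "grip_width": finger opening in m; "grasp_force": force on a finger pad.
Only numpy, scipy, OpenCV 4.12 (cv2) and the standard library are available. Lean on these libraries where they do the work, as an engineer would, in place of code of your own. Each camera call takes 0.05 s, during which the arm holds its last target. There are 200 camera calls.

## Working session

There is one attempt and no reset: what is moved stays moved. The work goes in short steps, Python scripts to look and compute and a tool call to move; the robot and the scene stay as the last step left them, time stands still between calls to the robot, and variables do not carry over. Pictures are saved under pics/ and viewed, at most 10 in all, crops included, and the job is handed in when it is done.

Besides the shell and the picture viewer there is one more tool, called after "Call:" in YAML: its name, and indented under it one key for each argument. servo_tool: Moves the arm, as the interface text tells. Its arguments: {"type":"object","properties":{"hand":{"type":"array"},"delta_pos":{"type":"array"},"yaw":{"type":"array"}},"required":["hand","delta_pos","yaw"]}

```bash
mkdir -p pics; ls; cat > h.py <<'E'
import numpy as np,cv2
from workcell import r
def cam(n):
    f=r.grab_frame(n); h=f["img"].shape[0]; F=h/2/np.tan(np.radians(f["fovy"]/2))
    f["K"]=np.array([[F,0,f["cx"]],[0,F,f["cy"]],[0,0,1]]); f["D"]=np.array(f["D"],float); return f
def pts(f,mask):
    v,u=np.nonzero(mask&(f["depth"]>0)); z=f["depth"][v,u]
    n=cv2.undistortPoints(np.c_[u,v].astype(float).reshape(-1,1,2),f["K"],f["D"]).reshape(-1,2)
    return (np.c_[n*z[:,None],z]-f["t"])@np.array(f["R"])
def proj(f,X):
    rv=cv2.Rodrigues(np.array(f["R"],float))[0]
    return cv2.projectPoints(np.array(X,float).reshape(-1,1,3),rv,np.array(f["t"],float),f["K"],f["D"])[0].reshape(-1,2)
E
python3 - <<'E'
from h import *
print(r.observe())
ims=[]
for c in("top","side"):
    f=cam(c); im=f["img"][:,:,::-1].copy()
    cv2.imwrite(f"pics/{c}0.png",im)
    for n in("dock","flybox","flap","flap_tongue","knob_left","knob_right","reel","mug","floatant","forceps"):
        for d in r.trace(c,n)[:2]:
            P=pts(f,d["region"])
            if len(P)>5: print(c,n,round(d["conf"],2),np.round(d["rect"]),len(P),np.median(P,0).round(3),np.percentile(P,2,axis=0).round(3),np.percentile(P,98,axis=0).round(3))
E
```

```text
pics
{'t': 0.0, 'qpos': array([ 82.51946877,  28.75139446, -24.45128254,  88.89381296,
        12.65169517,  65.21959009, -12.05050339]), 'dq': array([ 0.00684841,  0.00131173, -0.06501803,  0.05127083, -0.08028911,
        0.03622279,  0.00261727]), 'effort': array([ 5.40641322e-04, -5.66590619e+01, -5.81598222e+00, -2.79111332e+01,
       -6.87429146e-02,  3.08424141e-02,  2.15981536e-04]), 'ee_pos': array([ 0.24905331, -0.59965521,  0.24448456]), 'eef_rot': array([-1.79888592e+02, -1.30069669e-03,  2.25617040e+01]), 'ft_force': array([-0.23818204, -0.32623443,  0.03376469]), 'wrist_torque': array([0.00669266, 0.01220551, 0.06207268]), 'grasp_force': 0.0, 'grip_width': 0.09151061044569504}
top dock 0.75 [175. 108. 343. 228.] 12750 [ 0.572 -0.028  0.032] [ 0.427 -0.266  0.024] [0.734 0.189 0.089]
top dock 0.54 [277. 143. 328. 187.] 1472 [ 0.588 -0.157  0.095] [ 0.538 -0.229  0.031] [ 0.642 -0.09   0.114]
top flybox 0.94 [272. 143. 328. 187.] 1628 [ 0.581 -0.157  0.093] [ 0.535 -0.228  0.033] [ 0.638 -0.09   0.114]
top flap 0.87 [277. 145. 326. 188.] 1372 [ 0.588 -0.157  0.096] [ 0.5
[... 1091 characters left out ...]
4  0.032] [ 0.631 -0.089  0.111]
side flap 0.94 [272. 202. 306. 229.] 560 [ 0.581 -0.16   0.096] [ 0.528 -0.228  0.082] [ 0.63  -0.091  0.113]
side flap_tongue 0.95 [274. 203. 310. 229.] 633 [ 0.583 -0.16   0.095] [ 0.525 -0.231  0.032] [ 0.66  -0.09   0.115]
side knob_right 0.58 [253. 227. 262. 237.] 117 [ 0.456 -0.153  0.047] [ 0.441 -0.165  0.031] [ 0.473 -0.144  0.067]
side reel 0.67 [264. 179. 286. 201.] 347 [0.606 0.068 0.059] [0.57  0.04  0.032] [0.649 0.117 0.069]
side floatant 0.65 [309. 272. 320. 293.] 140 [ 0.536 -0.428  0.038] [ 0.527 -0.435  0.008] [ 0.549 -0.417  0.071]
side forceps 0.48 [252. 206. 276. 219.] 106 [ 0.52  -0.021  0.034] [ 0.493 -0.045  0.028] [0.572 0.006 0.041]
```

```bash
python3 - <<'E'
from h import *
f=cam("top"); g=cam("side")
# dock: minAreaRect of slab/housing points
d=r.trace("top","dock")[0]; 
M=np.ones((384,512),bool); A=pts(f,M)
A=A[(A[:,2]>.022)&(A[:,2]<.2)&(abs(A[:,1]+.035)<.29)&(A[:,0]>.38)&(A[:,0]<.78)]
print("rect",cv2.minAreaRect(A[:,:2].astype(np.float32)))
H=A[(A[:,2]>.075)&(A[:,0]>.66)]; print("housing",cv2.minAreaRect(H[:,:2].astype(np.float32)),H[:,2].mean())
B=np.r_[A,pts(g,M)]
for c in((.489,.099),(.458,-.148)):
  for S,n in((A,"top"),(pts(g,M),"side")):
    k=S[(np.hypot(S[:,0]-c[0],S[:,1]-c[1])<.035)&(S[:,2]>.055)&(S[:,2]<.08)]
    if len(k)>4: print("knob",n,len(k),cv2.minAreaRect(k[:,:2].astype(np.float32)),k.mean(0))
for cn,fr in(("top",f),("side",g)):
  m=r.trace(cn,"flap")[0]["region"]; P=pts(fr,m); P=P[P[:,2]>.075]
  s=np.linalg.lstsq(np.c_[P[:,:2],np.ones(len(P))],P[:,2],rcond=None)[0]; print(cn,"plane",s,np.degrees(np.arctan(np.hypot(*s[:2]))),"rect",cv2.minAreaRect(P[:,:2].astype(np.float32)),P[P[:,0]<.535].mean(0) )
a=cv2.resize(f["img"][100:240,160:360,::-1],(800,560),interpolation=cv2.INTER_CUBIC); cv2.imwrite("pics/a.png",a)
b=cv2.resize(g["img"][150:290,230:370,::-1],(600,600),interpolation=cv2.INTER_CUBIC); cv2.imwrite("pics/b.png",b)
E
```

```text
rect ((0.5834347605705261, -0.0377926230430603), (0.47327089309692383, 0.3010301887989044), 82.68224334716797)
housing ((0.7020077705383301, -0.05370110273361206), (0.46888741850852966, 0.06058114767074585), 82.52342224121094) 0.0847334195787459
knob top 60 ((0.4899848997592926, 0.10013246536254883), (0.011586163192987442, 0.04002905637025833), 82.51197052001953) [0.49050696 0.09970727 0.06470245]
knob top 61 ((0.4581334590911865, -0.14752580225467682), (0.012038868851959705, 0.0436791367828846), 82.27450561523438) [ 0.45781439 -0.14737452  0.06474434]
knob side 43 ((0.4582948088645935, -0.1511336714029312), (0.01679087057709694, 0.0315282978117466), 77.0033950805664) [ 0.45835034 -0.15199992  0.06215208]
top plane [-0.3023179   0.04465979  0.28103598] 16.993087964142536 rect ((0.5779106616973877, -0.15938596427440643), (0.14364515244960785, 0.11946967244148254), 81.64713287353516) [ 0.52622816 -0.15048744  0.11730306]
side plane [-0.29362255  0.03868532  0.2735008 ] 16.497182974484822 rect ((0.5729462504386902, -0.15972362458705902), (0.14657172560691833, 0.11635563522577286), 82.76598358154297) [ 0.52484786 -0.15296818  0.11381433]
```

View pics/a.png

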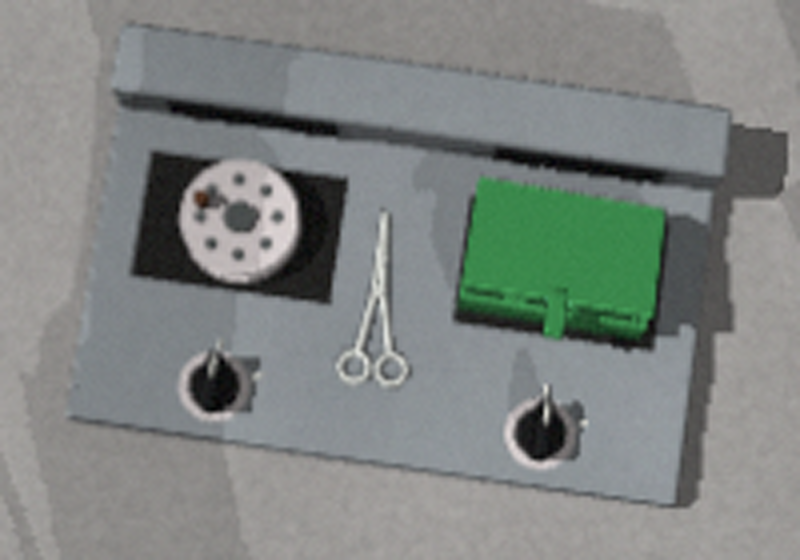

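View pics/b.png

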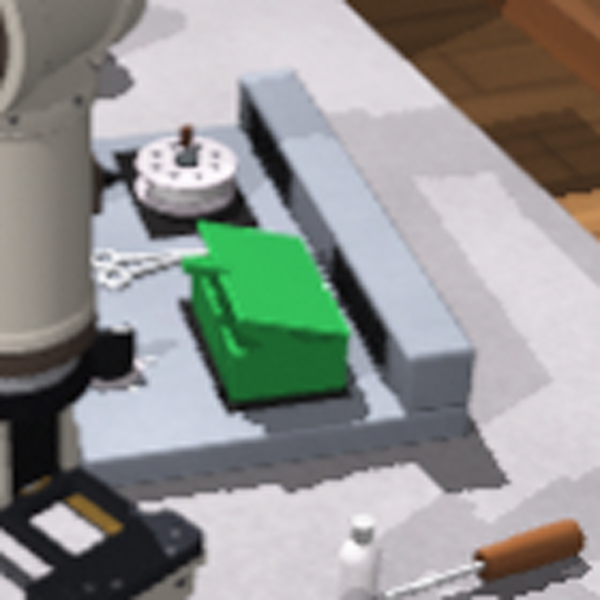

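The box is in the right bay (top crop: box at (560,265), tongue at (555,312), right knob at (545,410)). The side view shows the flap ajar by about 17°. Dock yaw is about -7.4°. I'll move above the tongue now.

Call:
servo_tool:
  hand: [0,0,0,0,0,0,0,0,0,0,0,0]
  delta_pos:
    - [1.5,2.4,0]
    - [2.2,3.5,0]
    - [2.2,3.5,0]
    - [2.2,3.5,0]
    - [2.2,3.5,0]
    - [2.2,3.5,0]
    - [2.2,3.5,0]
    - [2.2,3.5,0]
    - [2.2,3.5,0]
    - [2.2,3.5,0]
    - [2.2,3.5,0]
    - [2.0,3.2,0]
  yaw: [-0.08,-0.1,-0.1,-0.1,-0.1,-0.043,0,0,0,0,0,0]

```text
t: 2.35
ee_pos: [0.5056, -0.1917, 0.246]
eef_rot: [180.0, -0.1, -7.3]
ft_force: [1.2, -0.5, -0.6]
grip_width: 0.0458
grasp_force: 0.0
```

```bash
cat > arc.py <<'E'
import numpy as np
ux=np.array([.9917,-.1288]); H=np.array([.6266,-.1694])
def Q(t,dz=.005):
    h=-.112*np.cos(t)+.0035*np.sin(t); z=.075+.112*np.sin(t)+.0035*np.cos(t)+dz
    return np.r_[H+h*ux,z]
if __name__=="__main__":
    a=np.array([Q(t) for t in np.linspace(.297,1.57,13)]); print(a[0].round(4),a[-1].round(4)); print((np.diff(a,axis=0)*100).round(2).tolist())
E
python3 arc.py
```

```text
[ 0.5214 -0.1557  0.1161] [ 0.63   -0.1698  0.192 ]
[[0.44, -0.06, 1.1], [0.55, -0.07, 1.05], [0.66, -0.09, 0.99], [0.76, -0.1, 0.91], [0.85, -0.11, 0.82], [0.93, -0.12, 0.73], [1.0, -0.13, 0.62], [1.06, -0.14, 0.51], [1.11, -0.14, 0.4], [1.15, -0.15, 0.28], [1.17, -0.15, 0.15], [1.18, -0.15, 0.03]]
```

Call:
servo_tool:
  hand: [0,0,0,0,0,0,0,0]
  delta_pos:
    - [0.8,1.8,-1.5]
    - [0.8,1.8,-2.5]
    - [0,0,-2.5]
    - [0,0,-2.5]
    - [0,0,-1.0]
    - [0,0,0]
    - [0,0,0]
    - [0,0,0]
  yaw: [0,0,0,0,0,0,0,0]

```text
t: 3.02
ee_pos: [0.5215, -0.1588, 0.1469]
eef_rot: [180.0, -0.1, -7.4]
ft_force: [1.0, 0.5, -0.5]
grip_width: 0.046
grasp_force: 0.0
```

```bash
python3 - <<'E'
from h import *
from arc import Q
print(r.observe()["ee_pos"])
f=cam("top"); g=cam("side")
print(proj(f,[Q(.297,0)]),proj(g,[Q(.297,0)]))
d=r.trace("side","flap")
for n,fr in (("top",f),("side",g)):
  u,v=proj(fr,[Q(.297,0)])[0].astype(int); s=30
  cv2.imwrite(f"pics/c_{n}.png",cv2.resize(fr["img"][v-s:v+s,u-s:u+s,::-1],(400,400),interpolation=cv2.INTER_CUBIC))
cv2.imwrite("pics/c.png",np.hstack([cv2.imread("pics/c_top.png"),cv2.imread("pics/c_side.png")]))
E
```

```text
[ 0.52149496 -0.15875735  0.14694209]
[[299.68104257 183.13174787]] [[274.13121674 212.73656401]]
```

View pics/c.png

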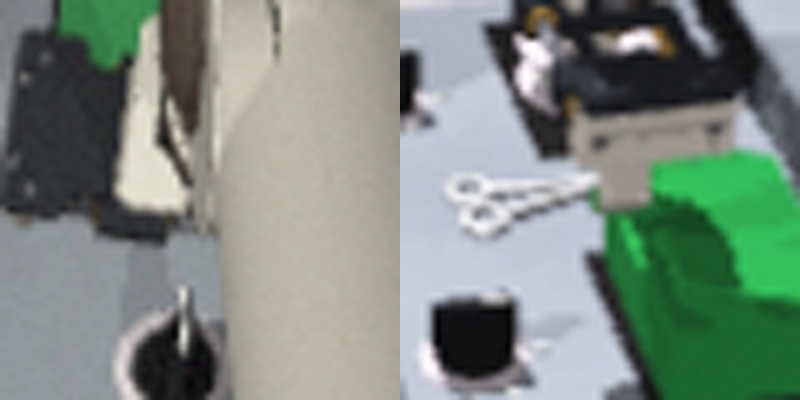

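The fingers straddle the area above the tongue. The images put the tongue about 4 mm further left (y ≈ -0.152) than the model does. I'll correct for that, descend and close.

Call:
servo_tool:
  hand: [0,0,0,0,0,-1,-1,-1,-1,-1,-1,-1]
  delta_pos:
    - [0.2,0.6,0]
    - [0,0,-1.0]
    - [0,0,-1.1]
    - [0,0,-1.0]
    - [0,0,0]
    - [0,0,0]
    - [0,0,0]
    - [0,0,0]
    - [0,0,0]
    - [0,0,0]
    - [0,0,0]
    - [0,0,0]
  yaw: [0,0,0,0,0,0,0,0,0,0,0,0]

```text
t: 4.17
ee_pos: [0.523, -0.1505, 0.1148]
eef_rot: [-179.9, -0.0, -7.3]
ft_force: [0.2, 5.6, 0.0]
grip_width: 0.0139
grasp_force: 30.0
```

Call:
servo_tool:
  hand: [-1,-1,-1,-1,-1,-1]
  delta_pos:
    - [0.45,0.1,1.1]
    - [0.55,-0.07,1.05]
    - [0.66,-0.09,1.0]
    - [0.76,-0.1,0.9]
    - [0.85,-0.11,0.82]
    - [0,0,0]
  yaw: [0,0,0,0,0,0]

```text
t: 4.67
ee_pos: [0.5563, -0.1555, 0.1647]
eef_rot: [180.0, -0.1, -7.4]
ft_force: [-4.0, 0.8, 1.7]
grip_width: 0.0136
grasp_force: 30.0
```

Call:
servo_tool:
  hand: [-1,-1,-1,-1,-1,-1,-1,-1]
  delta_pos:
    - [0.93,-0.12,0.73]
    - [1.0,-0.13,0.62]
    - [1.06,-0.14,0.51]
    - [1.11,-0.14,0.4]
    - [1.15,-0.15,0.28]
    - [1.17,-0.15,0.15]
    - [1.2,-0.15,0.03]
    - [0,0,0]
  yaw: [0,0,0,0,0,0,0,0]

```text
t: 5.33
ee_pos: [0.6316, -0.1668, 0.19]
eef_rot: [179.9, 0.0, -7.5]
ft_force: [-1.9, -3.9, 1.8]
grip_width: 0.0134
grasp_force: 30.0
```

```bash
cat > fl.py <<'E'
from h import *
f=cam("side")
for d in r.trace("side","flap")[:1]:
    P=pts(f,d["region"]); P=P[P[:,2]>.085]
    c=np.median(P,0); Q=P[np.linalg.norm(P-c,axis=1)<.1]
    for _ in range(4):
        m=Q.mean(0); n=np.linalg.svd(Q-m)[2][2]; e=abs((Q-m)@n); Q=Q[e<max(.003,2*e.std())]
    n*=np.sign(n[0]); print(d["conf"],len(Q),"n",n.round(3),"flap angle",np.degrees(np.arctan2(n@[.9917,-.1288,0],n[2])),m.round(3),P.min(0).round(3),P.max(0).round(3))
s=f["img"][140:280,220:360,::-1]; import sys; cv2.imwrite(f"pics/{sys.argv[1]}.png",cv2.resize(s,(600,600),interpolation=cv2.INTER_CUBIC))
E
python3 fl.py d
```

```text
0.82 296 n [ 0.989 -0.146  0.006] flap angle 89.63095786914558 [ 0.627 -0.176  0.126] [ 0.617 -0.241  0.085] [ 0.641 -0.093  0.176]
```

View pics/d.png

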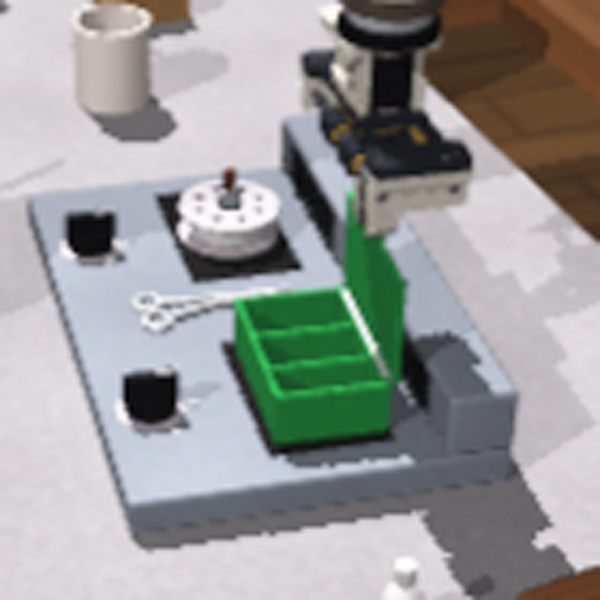

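The flap is upright: the lid stands vertical at (375,300) in the crop, and the plane fit gives 89.6°. I'll release it and go above the right knob.

Call:
servo_tool:
  hand: [0,0,0,0,0,0,0,0,0,0,0,0]
  delta_pos:
    - [0,0,0]
    - [0,0,0]
    - [0,0,0]
    - [0,0,1.0]
    - [0,0,2.5]
    - [0,0,2.5]
    - [-2.5,0.3,0]
    - [-3.5,0.4,0]
    - [-3.5,0.4,0]
    - [-3.5,0.4,0]
    - [-3.4,0.3,0]
    - [-1.0,0.2,0]
  yaw: [0,0,0,0,0,0,0,0,0,0,0,0]

```text
t: 6.43
ee_pos: [0.4526, -0.1441, 0.2505]
eef_rot: [179.9, 0.2, -7.4]
ft_force: [0.1, -0.5, -0.8]
grip_width: 0.0461
grasp_force: 0.0
```

Call:
servo_tool:
  hand: [0,0,0,0,0,0,0]
  delta_pos:
    - [0,0,-3]
    - [0,0,-3.5]
    - [0,0,-3.5]
    - [0,0,-2.5]
    - [0,0,0]
    - [0,0,0]
    - [0,0,0]
  yaw: [0,0,0,0,0,0,0]

```text
t: 7.02
ee_pos: [0.459, -0.1446, 0.1271]
eef_rot: [180.0, -0.1, -7.4]
ft_force: [0.3, -0.6, -0.2]
grip_width: 0.0463
grasp_force: 0.0
```

```bash
python3 fl.py e; python3 - <<'E'
from h import *
print(r.observe()["ee_pos"],r.observe()["qpos"])
S=pts(cam("side"),np.ones((384,512),bool)); c=(.458,-.149)
k=S[(np.hypot(S[:,0]-c[0],S[:,1]-c[1])<.035)&(S[:,2]>.045)&(S[:,2]<.08)]
print(len(k),k.mean(0),k.min(0),k.max(0))
E
```

```text
0.79 320 n [ 0.989 -0.146  0.014] flap angle 89.20173927551255 [ 0.627 -0.174  0.131] [ 0.615 -0.238  0.085] [ 0.701 -0.006  0.194]
[ 0.45926342 -0.14506649  0.12755095] [ 39.59938446  21.89498803 -29.75413434 118.27112508  15.69642205
  43.34363101 -97.24149365]
87 [ 0.45317594 -0.15113456  0.05789875] [ 0.43117626 -0.1592657   0.04520928] [ 0.47513222 -0.14113521  0.06838301]
```

View pics/e.png

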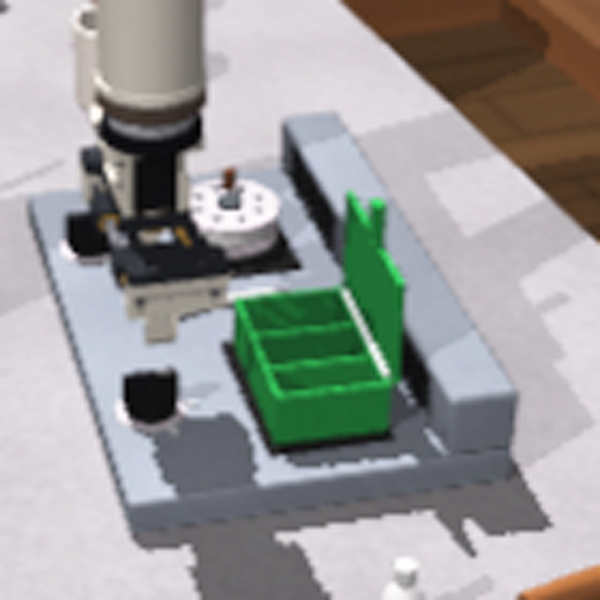

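Call:
servo_tool:
  hand: [0,0,0,0,0,0,0,0,0,0,0,0]
  delta_pos:
    - [0,0,0]
    - [0,0,0]
    - [0,0,0]
    - [0,0,0]
    - [0,0,0]
    - [0,0,0]
    - [0,0,0]
    - [0,0,0]
    - [0,0,0]
    - [0,0,0]
    - [0,0,0]
    - [0,0,0]
  yaw: [-0.12,-0.12,-0.12,-0.12,-0.12,-0.12,-0.12,-0.12,-0.12,-0.12,-0.12,0]

```text
t: 8.17
ee_pos: [0.4568, -0.1445, 0.1248]
eef_rot: [179.7, -0.0, -77.8]
ft_force: [0.2, 0.3, 0.3]
grip_width: 0.0456
grasp_force: 0.0
```

```bash
python3 - <<'E'
from h import *
o=r.observe(); print(o["ee_pos"],o["eef_rot"],o["qpos"])
E
```

```text
[ 0.45679051 -0.14450583  0.12479482] [ 1.79734051e+02 -5.34694456e-03 -7.77988874e+01] [   2.35049188   19.85622163   13.95362247  119.5587749    -6.89653721
   41.5671291  -147.10495121]
```

Joint 7 runs into its limit (-147°) at this twist. I'll use the other half-turn grasp (yaw ≈ 172.6°) and turn the tool here in the free space.

Call:
servo_tool:
  hand: [0,0,0,0,0,0,0,0,0,0,0,0]
  delta_pos:
    - [0,0,0.3]
    - [0,0,0]
    - [0,0,0]
    - [0,0,0]
    - [0,0,0]
    - [0,0,0]
    - [0,0,0]
    - [0,0,0]
    - [0,0,0]
    - [0,0,0]
    - [0,0,0]
    - [0,0,0]
  yaw: [0.12,0.12,0.12,0.12,0.12,0.12,0.12,0.12,0.12,0.12,0.12,0.12]

```text
t: 9.17
ee_pos: [0.4564, -0.1442, 0.1274]
eef_rot: [179.6, 0.1, 5.3]
ft_force: [0.4, -0.0, -0.3]
grip_width: 0.0458
grasp_force: 0.0
```

Call:
servo_tool:
  hand: [0,0,0,0,0,0,0,0,0,0,0,0]
  delta_pos:
    - [0,0,0]
    - [0,0,0]
    - [0,0,0]
    - [0,0,0]
    - [0,0,0]
    - [0,0,0]
    - [0,0,0]
    - [0,0,0]
    - [0,0,0]
    - [0,0,0]
    - [0,0,0]
    - [0,0,0]
  yaw: [0.12,0.12,0.12,0.12,0.12,0.12,0.12,0.12,0.12,0.12,0.12,0.12]

```text
t: 10.17
ee_pos: [0.4565, -0.1444, 0.1277]
eef_rot: [179.4, 0.2, 87.8]
ft_force: [-0.3, 0.1, 0.7]
grip_width: 0.0459
grasp_force: 0.0
```

```bash
python3 - <<'E'
from h import *
o=r.observe(); print(o["ee_pos"],o["eef_rot"],o["qpos"])
E
```

```text
[ 0.45654386 -0.14440107  0.12768655] [179.42564435   0.23592643  87.81737518] [ 33.24614313  20.24541517 -22.13467347 119.14053144  11.44309189
  41.9558213    1.6962613 ]
```

Call:
servo_tool:
  hand: [0,0,0,0,0,0,0,0,0,0,0,0]
  delta_pos:
    - [0,0,0]
    - [0,0,0]
    - [0,0,0]
    - [0,0,0]
    - [0,0,0]
    - [0,0,0]
    - [0,0,0]
    - [0,0,0]
    - [0,0,0]
    - [0,0,0]
    - [0,0,0]
    - [0,0,0]
  yaw: [0.12,0.12,0.12,0.12,0.12,0.12,0.12,0.12,0.12,0.12,0.12,0.1]

```text
t: 11.17
ee_pos: [0.4568, -0.1448, 0.1281]
eef_rot: [179.6, 0.5, 169.1]
ft_force: [0.7, -0.7, 0.5]
grip_width: 0.046
grasp_force: 0.0
```

Call:
servo_tool:
  hand: [0,0,0]
  delta_pos:
    - [0.2,-0.35,0]
    - [0,0,0]
    - [0,0,0]
  yaw: [0,0,0]

```text
t: 11.42
ee_pos: [0.4581, -0.1486, 0.127]
eef_rot: [179.6, 0.3, 168.5]
ft_force: [0.3, -0.1, 0.3]
grip_width: 0.046
grasp_force: 0.0
```

```bash
python3 - <<'E'
from h import *
o=r.observe(); print(o["ee_pos"],o["eef_rot"],o["qpos"])
E
```

```text
[ 0.45809419 -0.14861649  0.127038  ] [179.62685808   0.34550959 168.48227291] [ 48.49980274  24.15255504 -39.76373155 118.10213841  21.3517269
  44.5540001   74.30209609]
```

Call:
servo_tool:
  hand: [0,0,0,0,0,0,0,0]
  delta_pos:
    - [0,0.05,0]
    - [0,0,-1.5]
    - [0,0,-2]
    - [0,0,-1.6]
    - [0,0,-1.2]
    - [0,0,-0.6]
    - [0,0,0]
    - [0,0,0]
  yaw: [0.07,0,0,0,0,0,0,0]

```text
t: 12.08
ee_pos: [0.4576, -0.1472, 0.0573]
eef_rot: [179.6, 0.2, 172.7]
ft_force: [1.4, 0.6, 0.9]
grip_width: 0.0458
grasp_force: 0.0
```

Call:
servo_tool:
  hand: [-1,-1,-1,-1,-1,-1,-1]
  delta_pos:
    - [0,0,0]
    - [0,0,0]
    - [0,0,0]
    - [0,0,0]
    - [0,0,0]
    - [0,0,0]
    - [0,0,0]
  yaw: [0,0,0,0,0,0,0]

```text
t: 12.67
ee_pos: [0.4574, -0.1483, 0.0574]
eef_rot: [179.7, 0.2, 172.6]
ft_force: [-0.6, -2.2, 2.5]
grip_width: 0.0117
grasp_force: 30.0
```

```bash
python3 - <<'E'
from h import *
o=r.observe(); print(o)
E
```

```text
{'t': 12.6667, 'qpos': array([ 44.21871367,  31.13447252, -35.19232828, 119.96661037,
        28.9637232 ,  37.16143782,  72.01022206]), 'dq': array([-0.03357155,  0.02668569, -0.02519853,  0.01197728, -0.0868814 ,
       -0.03753639, -0.02408473]), 'effort': array([-1.06187392e+00, -4.32121110e+01, -8.67285132e+00, -1.59737957e+01,
       -5.27438186e-01, -3.35258665e-01, -2.91422970e-02]), 'ee_pos': array([ 0.45743082, -0.14826251,  0.05738789]), 'eef_rot': array([179.69395944,   0.23135691, 172.64789038]), 'ft_force': array([-0.64167059, -2.23838606,  2.49634659]), 'wrist_torque': array([-0.52249039, -0.00065293,  0.05042497]), 'grasp_force': 29.98662829399109, 'grip_width': 0.011725991476541036}
```

Call:
servo_tool:
  hand: [-1,-1,-1,-1,-1,-1,-1,-1,-1,-1,-1,-1]
  delta_pos:
    - [0,0,0]
    - [0,0,0]
    - [0,0,0]
    - [0,0,0]
    - [0,0,0]
    - [0,0,0]
    - [0,0,0]
    - [0,0,0]
    - [0,0,0]
    - [0,0,0]
    - [0,0,0]
    - [0,0,0]
  yaw: [-0.1,-0.1,-0.1,-0.1,-0.1,-0.1,-0.1,-0.1,-0.1,-0.1,-0.1,-0.05]

```text
t: 13.67
ee_pos: [0.4569, -0.1487, 0.0574]
eef_rot: [179.7, 0.3, 106.5]
ft_force: [-1.2, -4.5, 3.8]
grip_width: 0.0117
grasp_force: 30.0
```

```bash
python3 - <<'E'
from h import *
o=r.observe(); print({k:o[k] for k in("t","ee_pos","eef_rot","ft_force","wrist_torque","grip_width","qpos")})
E
```

```text
{'t': 13.6667, 'ee_pos': array([ 0.45686507, -0.14873545,  0.05736241]), 'eef_rot': array([179.69905026,   0.29327116, 106.45702339]), 'ft_force': array([-1.23905535, -4.4519643 ,  3.78145448]), 'wrist_torque': array([-0.89875019,  0.38290169,  0.14984473]), 'grip_width': 0.011709907555173092, 'qpos': array([ 30.44138319,  27.62431295, -18.62330547, 120.64898115,
        15.72482148,  33.55974744,  17.13221949])}
```

Call:
servo_tool:
  hand: [-1,-1,-1,-1,-1]
  delta_pos:
    - [0,0,0]
    - [0,0,0]
    - [0,0,0]
    - [0,0,0]
    - [0,0,0]
  yaw: [-0.03,-0.03,-0.03,-0.02,0]

```text
t: 14.08
ee_pos: [0.4569, -0.1487, 0.0574]
eef_rot: [179.7, 0.3, 100.5]
ft_force: [-2.7, -5.5, 5.0]
grip_width: 0.0125
grasp_force: 30.8
```

```bash
python3 - <<'E'
from h import *
o=r.observe(); print({k:o[k] for k in("t","ee_pos","eef_rot","ft_force","wrist_torque","grip_width")})
f=cam("side"); cv2.imwrite("pics/g.png",cv2.resize(f["img"][180:260,220:320,::-1],(750,600),interpolation=cv2.INTER_CUBIC))
E
```

```text
{'t': 14.0833, 'ee_pos': array([ 0.4568744 , -0.14873019,  0.0573634 ]), 'eef_rot': array([179.69573918,   0.31573467, 100.517681  ]), 'ft_force': array([-2.72222769, -5.49000017,  5.04096031]), 'wrist_torque': array([-1.24367374,  0.51619167,  0.63806014]), 'grip_width': 0.012465398432621268}
```

View pics/g.png

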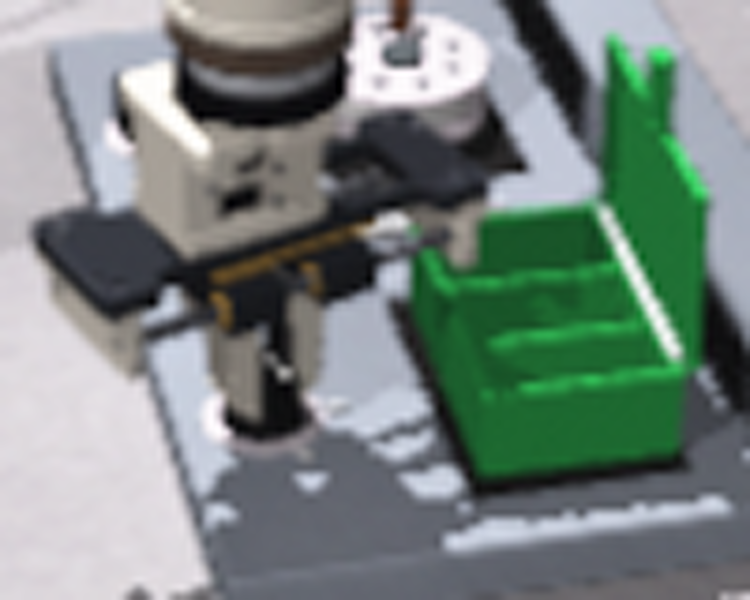

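The knob is at its stop: torque jumped to 0.64 N m after 72° of turn. The gripper is on the right knob at (270,380), and the flap is still upright. I'll let go and lift.

Call:
servo_tool:
  hand: [0.5,0.5,0.5,0.5,0.5,0.5,0.5,0.5,0.5,0.5,0.5]
  delta_pos:
    - [0,0,0]
    - [0,0,0]
    - [0,0,0]
    - [0,0,0]
    - [0,0,0]
    - [0,0,0]
    - [0,0,1.5]
    - [0,0,3]
    - [0,0,3.5]
    - [0,0,3.5]
    - [0,0,2]
  yaw: [0,0,0,0,0,0,0,0,0,0,0]

```text
t: 15.05
ee_pos: [0.4591, -0.1464, 0.1955]
eef_rot: [179.4, 0.3, 100.6]
ft_force: [0.2, 0.7, -1.0]
grip_width: 0.0688
grasp_force: 0.0
```

Call:
servo_tool:
  hand: [0.5,0.5,0.5,0.5,0.5,0.5]
  delta_pos:
    - [0,0,2]
    - [0,0,2]
    - [0,0,1]
    - [0,0,0]
    - [0,0,0]
    - [0,0,0]
  yaw: [0,0,0,0,0,0]

```text
t: 15.55
ee_pos: [0.4566, -0.1469, 0.2408]
eef_rot: [179.7, 0.1, 100.5]
ft_force: [-0.5, 1.1, 0.0]
grip_width: 0.0688
grasp_force: 0.0
```

```bash
python3 fl.py i
```

```text
0.79 323 n [ 0.989 -0.146  0.011] flap angle 89.34597772072077 [ 0.627 -0.174  0.133] [ 0.616 -0.24   0.085] [ 0.702 -0.011  0.196]
```

View pics/i.png

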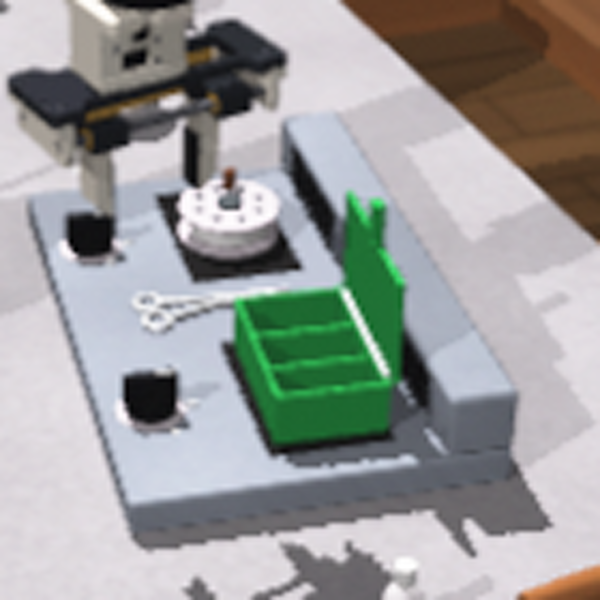

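The flap stands upright (89.3°), and the right knob at (150,395) is back in its rest pose. The reel, forceps and left knob look unmoved, and the gripper is clear.

```bash
python3 -c "
from h import *
print(r.sign_off())"
```

```text
the job is handed in; nothing more can be done
None
```

The job is handed in: the fly box's flap stands upright at about 89°, and its bay's knob (the right one) was turned clockwise to its stop and let go, springing back to rest; the left knob, reel and forceps look unmoved in the last picture.

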